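Release bottles into the blue-tabbed cell with a latching gate lever

TASK

Slide the tipping carriage sideways along its rails until its chute points squarely into the tray cell with the blue tab, keeping the gate shut meanwhile. Then press the red pad of its sprung lever down until the catch holds it, so that both dropper bottles roll into that cell, and leave the carriage there with the lever latched. Do not touch the bottles themselves, and leave the petri dish and the roll of tape by the front edge where they are.

Things in the scene. Friction and masses are not known exactly. Their poses are not given: they have to be found in the camera images.
- station: Fixed guide: dark base plate 150 x 470 mm with two steel rails that carry the carriage. Origin on the table, midway along the rails; its y axis runs along the rails (to the robot's left), its x axis points from the robot to the tray; it may be turned by up to about 0.12 rad. The rails reach 0.235 m to either side of the origin.
- carriage (a joint): Slide of the blue carriage along the rails: 0 = parked at the left end, as at the start (its middle is then 0.165 m to the left of the station's origin), grows in m as it moves to the robot's right (station -y), up to 0.34. It resists with about 3 N friction and stays where it is left.
- lip (a point): Middle of the lower edge of the carriage's sloping aluminium chute (89 mm wide, falls away from the robot at 18 degrees), 58 mm above the table and 60 mm ahead of the station's origin in station x; it moves with the carriage. The clear gate plate stands just before it.
- plate_left (a point): Middle of the outer face of the carriage's left blue side plate, 100 mm above the table: a flat upright face 70 mm along station x, from 33 to 155 mm high, plate 10 mm thick. Push here (along station -y) to drive the carriage to the right. Lies 53 mm to the left of the lip's middle line and 105 mm behind the lip.
- plate_right (a point): The like point on the outer face of the right side plate, 53 mm to the right of the middle line; push here to drive the carriage back to the left.
- pad (a point): Centre of the top of the red press pad, 42 x 42 mm, at the robot's end of the lever; 153 mm above the table while the lever is up, 150 mm behind the station's origin in station x, on the carriage's middle line. Nothing lies beneath it. It goes down about 42 mm until the catch snaps in and about 5 mm further to a hard stop.
- lever (a joint): Angle of the sprung lever, pivoted between the side plates: 0 = up, gate shut; grows as the pad is pressed and the gate at the far end rises; hard stop at 0.46. The spring takes 2 to 6 N at the pad, a little more as the catch gives way (up to about 8 N). Let go before about 0.40 it springs back; pressed to the stop and let go it rests at about 0.39 with the catch over its pin.
- catch (a joint): Angle of the small brass sprung catch to the left of the lever: 0 = closed. It is pushed aside to about 0.1 as the lever passes and snaps back to 0 over the lever's pin.
- tray: Fixed white tray, 112 mm deep (x) by 338 mm long (y), three equal cells side by side (each 107 mm wide, centres 111 mm apart, 104 mm deep), front wall and dividers 45 mm high, back wall 95 mm high, walls 4 mm. Origin under its centre; axes as the station's. Its place along the rails varies.
- tab_blue: Blue tab 60 mm wide on the back wall of one of the three cells, up to 135 mm high: marks the cell wanted. The tab stands 58 mm behind its origin, which lies on the table under the middle of that cell; axes as the station's.
- tab_yellow: The like yellow tab, of a cell not wanted.
- tab_red: The like red tab, of a cell not wanted.
- bottle_front: Dropper bottle, 34 mm in diameter, 78 mm long, translucent with black cap, 50 g, lying across the chute against the gate. Origin at the centre of its base, at its left end; z along its axis to the cap.
- bottle_front_cap (a point): Centre of the top of the front bottle's cap, 78 mm from its base.
- bottle_rear: The second, like bottle, lying behind the first in the chute. Origin at the centre of its base.
- bottle_rear_cap (a point): Centre of the top of the rear bottle's cap.
- petri: Bystander: petri dish 89 mm wide, 18 mm high, near the right front edge.
- tape: Bystander: roll of tape lying flat, 80 mm wide, 18 mm high, near the left front edge.
Things that resemble listed ones, but are neither listed nor needed, are in the scene too. Leave any green or yellow look-alike of the bottle_rear alone.

How it is judged (in metres and radians):
On the way, in this order (a step that is already met when the one before it is completed fails the run):
1. the chute points into the cell with the blue tab, its gate still shut (y of lip in the frame of tab_blue between -0.013 and 0.013 m and value of joint lever below 0.08 rad), for 0.3 s.
2. the lever is pressed down past the catch and the chute still points into that cell (y of lip in the frame of tab_blue between -0.013 and 0.013 m and value of joint lever above 0.37 rad and value of joint catch below 0.04 rad), for 0.2 s.
At the end, for the whole second after the job is handed in: Both bottles lie (at most still rocking gently, under 0.2 m/s) wholly inside the cell with the blue tab, neither end over a divider; the lever is held down by the closed catch (lever angle above 0.37 rad); the chute's middle is within 13 mm of that cell's middle line (all of step 2 and velocity of joint lever between -0.05 and 0.05 rad/s and y of bottle_front in the frame of tab_blue between -0.056 and 0.056 m and x of bottle_front in the frame of tab_blue between -0.06 and 0.06 m and height (world z) of each of bottle_front, bottle_front_cap, bottle_rear, bottle_rear_cap below 0.06 m and y of bottle_front_cap in the frame of tab_blue between -0.056 and 0.056 m and x of bottle_front_cap in the frame of tab_blue between -0.06 and 0.06 m and linear speed of each of bottle_front, bottle_rear below 0.2 m/s and y of bottle_rear in the frame of tab_blue between -0.056 and 0.056 m and x of bottle_rear in the frame of tab_blue between -0.06 and 0.06 m and y of bottle_rear_cap in the frame of tab_blue between -0.056 and 0.056 m and x of bottle_rear_cap in the frame of tab_blue between -0.06 and 0.06 m); the robot touches nothing.
It fails at once if the robot touches a bottle (contact force between any of the fingers, the arm and bottle_front above 0.5 N or contact force between any of the fingers, the arm and bottle_rear above 0.5 N).
It fails at once if the gate is opened while the chute does not point into the blue cell (not (y of lip in the frame of tab_blue between -0.013 and 0.013 m) and value of joint lever above 0.2 rad).
It fails at once if the petri dish or the roll of tape is moved more than 30 mm (distance of any of petri, tape from where it was at the start of the episode above 0.03 m).
It also fails if it takes over 48 s, if anything falls off the work surface, if the arm or the gripper's body presses on something with over 40 N, if the wrist force passes 120 N, or if a joint passes its speed limit or range.

ROBOT

A 6-joint arm with a two-finger parallel gripper is mounted at the origin on a cart in front of the work surface, level with it; the furniture and walls round the work are solid. World frame = base frame: x ahead of the robot, y to its left, z up, the work surface at z = 0. Lengths are in mm, angles in degrees, forces in N, time in s.
With the tool pointing down it reaches from about 400 to 925 mm from the base axis. Payload 12.5 kg.
Tool frame: the origin (TCP) lies on the mounting face of the last link; the fingertips stand 190 mm ahead of it and the grasp point (between the pads) lies grip_depth ahead of it (grip_depth is the distance from the TCP to the grasp point, in mm); z points along the fingers, y is the line along which they close (so a half turn about z gives the same grasp; the last joint's range is limited). The gripper opens to 95 mm and grips with 3 to 60 N. Pads are 20 mm wide; open, the fingers measure 119 mm over their backs; the gripper's body (75 mm by 180 mm) begins 59 mm behind the grasp point.
Start: joints at [67.345, 28.126, 89.318, -0, 62.55, -6.05], TCP at [178.576, 598.945, 404.761] pointing down, gripper open.
Joint ranges: [-177.58, 177.58], [-47.91, 125.51], [2.72, 160], [-65.01, 245.01], [3.68, 167.84], [-153.87, 153.87]. Speed limits (degrees/s): [127.2, 127.2, 159.86, 180, 180, 180].

INTERFACE

Orientations are given as a 3x3 rotation matrix whose columns are the frame's x, y, z axes.
In Python, from cell import * gives the robot as it stands.
- The arm moves only by the shell command python3 -m handwheel 'ROWS' [OPENING] [FORCE]. ROWS is JSON, a list of rows, each a list of 6 numbers: the shift along the tool's x, y, z in m, then the turn, a rotation vector about the tool's x, y, z in rad. In form: [[dx, dy, dz, rx, ry, rz], ...]. A call has exactly 5 rows; each row is the pose to reach, as a shift and turn from the pose commanded when the call began, along the tool's axes at that moment; what a row does not reach only later rows make up. A row lasts 1/10 s, in which the tool goes at most 50 mm and 8.59 degrees, less where a joint would pass 70% of its speed; a pose out of reach is approached as far as the arm can. A call with a gripper value outside its range is refused whole. OPENING is the opening in per cent of the stroke, from 0 (shut) to 100 (fully open), set as the call begins (- or left out, the last holds). The fingers move at their own pace and stop on an object; FORCE is the grip in N (left out, the last holds). Time passes only in rows, so rows that repeat a pose let the fingers close, or fill a call up. It gives the time, the measured TCP pose, the force, the opening and the grip force at its end, in the units of the state.
- get_state(): the state, without advancing time (a new reading comes with each control period).
- read_camera(name): name is "side" or "top"; returns a dict with "img" (480x640x3 uint8, red, green, blue), "depth" (480x640 float32, mm along the optical axis (not along the pixel's ray), 0 where there is no reading), "fovy" (degrees; the focal length in pixels is half the picture's height over the tangent of half this angle, whatever the lens; pixels are square), "cx", "cy" (the principal point, pixels), "R" (3x3) and "t" (3): a world point X has camera coordinates R X + t. Camera axes: x right, y down, z forward; pixel columns grow to the right and rows downward; lengths in mm; the calibration is good to about 2 mm. A picture is of the moment at which its call begins.
- sign_off(): hands the job in; it is judged then, once.
Trained networks look in a picture, given as the dict that the camera call returned (one of the last four; its "shot" number tells which), for a name from the list of things; names that differ only in an ending like _2 or _b are one class to them, and where a whole thing is asked for, a point or a joint stands for the part that bears it (a point fixed in the world has none). Each returns a list of dicts, best first, with "confidence" (0 to 1); they miss things now and then, are a little off and sometimes report something else, mostly with a low value. They report only what shows in the picture. A call takes as long as a camera call. They do not tell look-alikes from the thing itself.
- boxes_of(picture, query): "extent" ([left, top, right, bottom] in pixels, round what is visible of it).
- cut_out(picture, query): "region" (480x640 bool, what is visible of it) and "extent" ([left, top, right, bottom] in pixels, round what is visible of it).
- place_of(picture, query): "location" ([column, row] in pixels: a listed point, or the origin of a listed thing).
The state is a dict: "clock": time; "joint_positions": joint angles; "joint_velocities": joint speeds; "joint_efforts": joint torques, N m; "position": TCP position; "eef_rot": TCP orientation; "force": force on the tool from outside, world axes, zero at the start; "wrist_torque": the same for the moment, N m; "opening": finger opening in mm; "grasp_force": force on a finger pad.
Only numpy, scipy, OpenCV 4.12 (cv2) and the standard library are available. Lean on these libraries where they do the work, as an engineer would, in place of code of your own. Each camera call takes 0.05 s, during which the arm holds its last target. There are 200 camera calls.

## Working session

There is one attempt and no reset: what is moved stays moved. The work goes in short steps, Python scripts to look and compute and a shell command to move; the robot and the scene stay as the last step left them, time stands still between calls to the robot, and variables do not carry over. Pictures are saved under pics/ and viewed, at most 10 in all, crops included, and the job is handed in when it is done.

```bash
mkdir -p pics; cat > h.py <<'E'
from cell import *
import numpy as np, cv2
def px(p,u,v,z=None,d=None):
    f=240/np.tan(np.radians(p["fovy"])/2); R=np.array(p["R"]);t=np.array(p["t"])
    r=R.T@np.array([(u-p["cx"])/f,(v-p["cy"])/f,1]); c=-R.T@t
    if z is not None: return c+r*(z-c[2])/r[2]
    if d is None: d=np.median([x for x in p["depth"][int(v)-2:int(v)+3,int(u)-2:int(u)+3].ravel() if x>0] or [0])
    return c+r*d
def save(p,n): cv2.imwrite("pics/"+n,p["img"][:,:,::-1])
E
python3 - <<'E'
from h import *
np.set_printoptions(precision=1,suppress=True)
H=dict(station=0,lip=58,plate_left=100,plate_right=100,pad=153,tray=0,tab_blue=0,tab_yellow=0,tab_red=0,petri=0,tape=0)
for n in("top","side"):
    p=read_camera(n);save(p,n+"0.png")
    for q,z in H.items():
        r=place_of(p,q)
        for e in r[:2]:
            print(n,q,round(e["confidence"],2),np.array(e["location"]),px(p,*e["location"],z=z))
s=get_state();print(s["eef_rot"],s["position"],s["opening"],s["clock"],s["force"])
E
```

```text
top station 0.94 [312.5 222.3] [632.  -32.8  -0. ]
top lip 0.68 [235.2 193.7] [681.7 138.3  58. ]
top plate_left 0.8 [210.3 233.7] [584.3 178.7 100. ]
top plate_right 0.73 [256.6 235.8] [581.7  82.  100. ]
top plate_right 0.65 [234.2 193.7] [670.9 132.8 100. ]
top pad 0.9 [225.4 285.2] [475.2 131.7 153. ]
top pad 0.64 [307.9 222.9] [600.8 -25.2 153. ]
top tray 0.64 [308.4 175.5] [743.5 -21.    0. ]
top tab_blue 0.2 [424.2 348.2] [ 353.4 -285.2    0. ]
top petri 0.77 [420.4 344.9] [ 360.4 -276.9    0. ]
top petri 0.54 [247.9 219.2] [636.5 116.7   0. ]
top tape 0.91 [214.5 348.5] [343.3 178.6   0. ]
side station 0.57 [284.8 273.2] [628.  -24.6   0. ]
side lip 0.7 [214.8 301.3] [674.2 154.2  58. ]
side lip 0.67 [443.2 240.6] [ 340.7 -207.2   58. ]
side plate_left 0.87 [247.  317.3] [575.5 193.9 100. ]
side plate_right 0.93 [277. 276.] [580.5  83.4 100. ]
side pad 0.98 [316.9 287.9] [477.2 129.4 153. ]
side tray 0.71 [238.9 257.8] [743.9 -24.9   0. ]
side tab_yellow 0.59 [377.1 394.2] [344.9 171.9   0. ]
side tab_red 0.62 [447.3 240.7] [ 342.6 -287.1    0. ]
side petri 0.66 [446.1 239.3] [ 346.4 -291.     0. ]
side tape 0.57 [373.9 396.2] [348.4 177.9   0. ]
side tape 0.21 [445.3 241.3] [ 346.2 -282.8    0. ]
[[-1.   0.3  0. ]
 [ 0.3  1.   0. ]
 [ 0.   0.  -1. ]] [178.6 598.9 404.7] 95.10538603945425 1.2 [-0.1 -0.3  0.3]
```

View pics/top0.png

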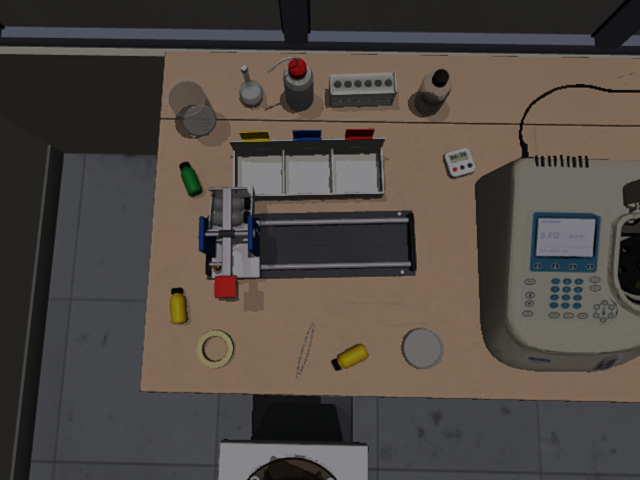

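View pics/side0.png

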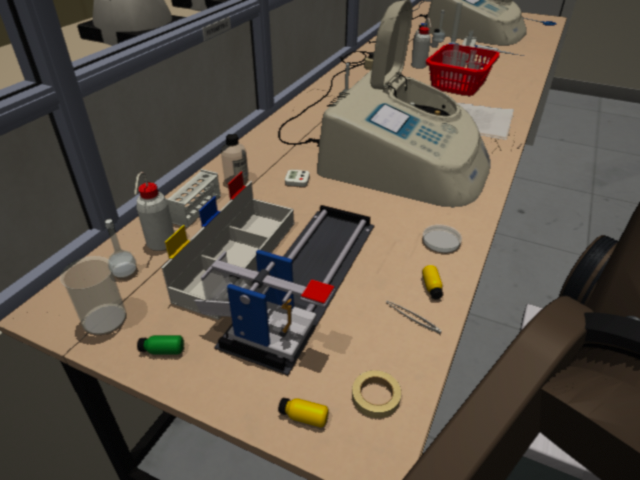

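Both pictures agree: blue is the middle cell (tab at top (307,134)), the carriage is parked left with the red pad at (226,287), the tape is at (214,348) and the petri dish at (422,348). Next I'll measure yaw and offset from the colours.

```bash
cat >> h.py <<'E'
def blob(p,lo,hi,box,z):
    h=cv2.cvtColor(p["img"],cv2.COLOR_RGB2HSV); m=np.zeros((480,640),np.uint8); l,t,r,b=box
    m[t:b,l:r]=cv2.inRange(h,lo,hi)[t:b,l:r]
    k,lab,st,ce=cv2.connectedComponentsWithStats(m); i=1+np.argmax(st[1:,4]); v,u=np.nonzero(lab==i)
    rc=cv2.minAreaRect(np.c_[u,v].astype(np.float32))
    P=np.array([px(p,a,c,z=z) for a,c in zip(u,v)])
    D=np.array([px(p,a,c,d=p["depth"][c,a]) for a,c in zip(u,v) if p["depth"][c,a]>0])
    return ce[i],len(u),P.mean(0),np.median(D,0),D.min(0),D.max(0)
E
python3 - <<'E'
from h import *
np.set_printoptions(precision=1,suppress=True)
p=read_camera("top")
S=(90,90)
for n,lo,hi,box,z in [("yel",(20,120,80),(35,255,255),(230,120,285,150),115),("blue",(100,120,50),(125,255,255),(285,120,330,150),115),("red",(0,150,60),(8,255,255),(340,120,385,150),115),("pad",(0,150,60),(8,255,255),(205,265,250,310),153),("plL",(100,120,40),(125,255,255),(190,205,218,265),155),("plR",(100,120,40),(125,255,255),(240,205,270,265),155)]:
    print(n,*blob(p,lo,hi,box,z))
# station plate: depth heights
v,u=np.mgrid[195:285,262:420]
X=np.array([px(p,a,b,d=p["depth"][b,a]) for a,b in zip(u.ravel(),v.ravel())])
rail=X[(X[:,2]>15)&(X[:,2]<60)]
print(np.histogram(X[:,2],bins=range(-10,70,5)))
for sel in (rail[(rail[:,0]>600)&(rail[:,0]<720)],rail[(rail[:,0]<600)]):
    if len(sel)>20: print(len(sel),np.polyfit(sel[:,1],sel[:,0],1),sel.min(0),sel.max(0))
# tray wall tops
v,u=np.mgrid[130:205,225:392]
X=np.array([px(p,a,b,d=p["depth"][b,a]) for a,b in zip(u.ravel(),v.ravel())])
w=X[(X[:,2]>38)&(X[:,2]<50)]; 
bk=X[(X[:,2]>85)&(X[:,2]<100)&(X[:,0]>760)]
print(len(bk),np.polyfit(bk[:,1],bk[:,0],1),bk.min(0),bk.max(0))
np.save("w.npy",w);print(len(w))
# plate edges in image by line detection
g=cv2.cvtColor(p["img"],cv2.COLOR_RGB2GRAY)
for x1,y1,x2,y2 in cv2.createLineSegmentDetector().detect(g[125:290,225:420])[0][:,0]:
    if abs(x2-x1)>60: 
        a=px(p,x1+225,y1+125,z=0);b=px(p,x2+225,y2+125,z=0);d=b-a
        print(np.array([x1+225,y1+125,x2+225,y2+125]),"slope dx/dy %.4f"%(d[0]/d[1]))
E
```

```text
yel [255.2 140. ] 82 [784.7  91.  115. ] [790.9  93.5  98.8] [786.5  63.7  94.6] [794.  122.  103.4]
blue [306.8 138.6] 93 [789.7 -18.2 115. ] [796.  -18.3  99.1] [790.9 -46.2  92.9] [800.3  12.2 106.1]
red [357.8 137.4] 92 [ 794.2 -126.1  115. ] [ 800.7 -126.8   99.2] [ 795.7 -157.9   95.1] [804.1 -99.9 104.4]
pad [225.  286.5] 458 [472.8 132.4 153. ] [473.1 132.1 154.1] [452.2 112.  150.2] [493.4 152.7 158.4]
plL [201.1 233.8] 162 [574.7 184.  155. ] [573.9 183.8 155.6] [542.5 178.3 151.2] [608.4 189.9 159.8]
plR [250.  232.1] 169 [580.   88.1 155. ] [580.   88.1 155.4] [546.   82.6 151.6] [614.3  93.3 160.3]
(array([   5, 1099, 3450, 6572,  705,  393, 1221,  384,  170,   55,   63,
         31,    0,    0,    0]), array([-10,  -5,   0,   5,  10,  15,  20,  25,  30,  35,  40,  45,  50,
        55,  60,  65]))
1305 [  0.1 652.3] [ 601.3 -261.9   15.1] [692.2  82.8  48.6]
1012 [ -0.1 525.9] [ 519.7 -264.5   15.1] [600.   77.5  34.9]
583 [ -0.  793.5] [ 785.1 -186.4   85. ] [804.5 150.  100. ]
934
[254.3 195.6 384.4 192.8] slope dx/dy -0.0402
[230.6 141.8 291.8 140.5] slope dx/dy -0.0400
[258.2 224.3 405.6 221.1] slope dx/dy -0.0408
[405.6 217.3 256.9 220.4] slope dx/dy -0.0397
[260.6 268.3 408.1 265.1] slope dx/dy -0.0411
[410.6 261.3 260.6 264.3] slope dx/dy -0.0392
[414.3 275.3 289.3 277.8] slope dx/dy -0.0391
[253.1 213.  353.2 211.2] slope dx/dy -0.0372
[385.6 198.7 254.4 200.9] slope dx/dy -0.0353
```

```bash
cat >> h.py <<'E'
TH=0.040
def go(x,y,z):
    """tool-axis shift (m) and turn so that TCP is at x,y,z with tool y along station y"""
    s=get_state();R=np.array(s["eef_rot"]);d=R.T@(np.array([x,y,z])-s["position"])/1000
    yw=np.arctan2(R[1,1],R[0,1]);tgt=np.pi/2+TH
    print("shift",d.round(4),"turn tool z",round(-(tgt-yw),4),"pos",np.round(s["position"],1),"F",np.round(s["force"],1),"t",s["clock"],s["opening"])
E
python3 - <<'E'
from h import *
p=read_camera("top")
v,u=np.mgrid[180:300,195:265]
X=np.array([px(p,a,b,d=p["depth"][b,a]) for a,b in zip(u.ravel(),v.ravel())])
for i in np.argsort(-X[:,2])[:40:4]: print(X[i].round())
go(574,231,400)
E
```

```text
[ 427.  -43. 1053.]
[ 427.  -43. 1053.]
[ 427.  -43. 1053.]
[ 427.  -43. 1053.]
[ 427.  -43. 1053.]
[ 427.  -43. 1053.]
[ 427.  -43. 1053.]
[ 427.  -43. 1053.]
[554.  84. 160.]
[587. 186. 159.]
shift [-0.4841 -0.2396  0.0047] turn tool z -0.3298 pos [178.6 599.  404.8] F [ 0.2 -0.2 -0.3] t 1.3 94.9023253888752
```

```bash
python3 -m handwheel '[[-0.04,-0.02,0,0,0,-0.03],[-0.08,-0.04,0,0,0,-0.07],[-0.12,-0.06,0,0,0,-0.1],[-0.16,-0.08,0,0,0,-0.13],[-0.2,-0.1,0,0,0,-0.16]]' 0 20; python3 -c "
from h import *
go(574,231,400)"
```

```text
clock: 1.8
position: [342.7, 444.6, 404.9]
eef_rot: [[-0.992, 0.128, 0.0], [0.128, 0.992, 0.0], [-0.0, 0.0, -1.0]]
force: [0.7, 0.3, 0.7]
opening: 60.9
grasp_force: 0.0
shift [-0.2568 -0.1823  0.0049] turn tool z -0.1683 pos [342.7 444.6 404.9] F [0.7 0.3 0.7] t 1.8 60.88788568450378
```

```bash
python3 -m handwheel '[[-0.04,-0.03,0,0,0,-0.03],[-0.08,-0.06,0,0,0,-0.06],[-0.12,-0.09,0,0,0,-0.1],[-0.16,-0.12,0,0,0,-0.13],[-0.2,-0.15,0,0,0,-0.168]]'; python3 -c "
from h import *
go(574,231,300)"
```

```text
clock: 2.3
position: [521.8, 269.6, 404.9]
eef_rot: [[-0.999, -0.039, 0.0], [-0.039, 0.999, 0.0], [-0.0, 0.0, -1.0]]
force: [0.5, 1.1, -0.4]
opening: 20.5
grasp_force: 0.0
shift [-0.0506 -0.0407  0.105 ] turn tool z -0.0006 pos [521.8 269.6 404.9] F [ 0.5  1.1 -0.4] t 2.3 20.544855474282638
```

```bash
python3 -m handwheel '[[-0.025,-0.02,0.02,0,0,0],[-0.05,-0.038,0.045,0,0,0],[-0.05,-0.038,0.075,0,0,0],[-0.05,-0.038,0.105,0,0,0],[-0.05,-0.038,0.105,0,0,0]]'; python3 -c "
from h import *
go(568.5,78.5,300)"
```

```text
clock: 2.8
position: [571.6, 234.8, 296.3]
eef_rot: [[-0.999, -0.038, -0.006], [-0.038, 0.999, -0.002], [0.006, -0.001, -1.0]]
force: [0.1, 0.8, 0.2]
opening: 0.5
grasp_force: 0.0
shift [ 0.009  -0.1561 -0.0034] turn tool z -0.0024 pos [571.6 234.8 296.3] F [0.1 0.8 0.2] t 2.8 0.45351630377272084
```

```bash
python3 -m handwheel '[[0,-0.02,0,0,0,0],[0,-0.03,0,0,0,0],[0,-0.04,0,0,0,0],[0,-0.05,0,0,0,0],[0,-0.06,0,0,0,0]]'; python3 -m handwheel '[[0,-0.015,0,0,0,0],[0,-0.03,0,0,0,0],[0,-0.045,0,0,0,0],[0,-0.06,0,0,0,0],[0,-0.075,0,0,0,0]]'
cat > m.py <<'E'
from h import *
np.set_printoptions(precision=1,suppress=True)
p=read_camera("top");save(p,"m.png")
s=lambda P:-np.sin(TH)*P[0]+np.cos(TH)*P[1]
for q,z in (("pad",153),("plate_right",100),("plate_left",100),("lip",58)):
    r=place_of(p,q)
    if r: e=r[0];X=px(p,*e["location"],z=z);print(q,e["confidence"],np.array(e["location"]),X,"s",s(X))
try:
    b=blob(p,(0,150,60),(8,255,255),(200,265,420,310),153);print("pad",b[1],b[2],b[3],"s",s(b[2]),s(b[3]),"to go",s(b[2])+49.2)
except Exception as ex: print(ex)
g=get_state();print(g["position"],g["force"],g["clock"])
E
python3 m.py
```

```text
clock: 3.3
position: [574.4, 175.0, 300.7]
eef_rot: [[-0.999, -0.038, 0.002], [-0.038, 0.999, 0.001], [-0.002, 0.001, -1.0]]
force: [0.9, 4.2, 3.9]
opening: 0.6
grasp_force: 2.0
clock: 3.8
position: [577.2, 99.0, 299.8]
eef_rot: [[-0.999, -0.038, 0.0], [-0.038, 0.999, 0.0], [-0.0, 0.0, -1.0]]
force: [1.6, 3.9, 2.9]
opening: 0.5
grasp_force: 2.1
pad 0.77 [276.  286.9] [473.9  33.7 153. ] s 14.72886799954808
plate_right 0.72 [304.  234.2] [587.  -16.6 100. ] s -40.01337996404338
lip 0.68 [279.1 195. ] [680.5  41.4  58. ] s 14.174932073001727
pad 473 [476.9  31.  153. ] [477.3  31.3 154.2] s 11.93607209754482 12.194463537543129 to go 61.136072097544826
[577.  100.2 299.4] [ 0.5 -0.1 -0.2] 4.05
```

```bash
python3 -m handwheel '[[0,-0.012,0,0,0,0],[0,-0.025,0,0,0,0],[0,-0.038,0,0,0,0],[0,-0.048,0,0,0,0],[0,-0.054,0,0,0,0]]'; 
python3 -m handwheel '[[0,0,0,0,0,0],[0,0,0,0,0,0],[0,0,0,0,0,0],[0,0,0,0,0,0],[0,0,0,0,0,0]]' >/dev/null; python3 m.py
```

```text
clock: 4.55
position: [579.2, 45.1, 299.6]
eef_rot: [[-0.999, -0.037, -0.001], [-0.037, 0.999, 0.0], [0.001, 0.0, -1.0]]
force: [-0.9, 4.1, -1.5]
opening: 0.4
grasp_force: 1.5
pad 0.97 [305.  284.7] [479.2 -22.2 153. ] s -41.33660109167282
plate_right 0.51 [322.6 214.7] [629.1 -54.6 100. ] s -79.66784282931572
lip 0.67 [301.8 192.4] [687.3  -8.4  58. ] s -35.907192846374514
pad 464 [479.5 -24.4 153. ] [478.8 -24.3 154.4] s -43.54052954641263 -43.42163829530531 to go 5.6594704535873745
[579.2  46.5 299.7] [ 0.2 -0.7  1.1] 5.3
```

View pics/m.png

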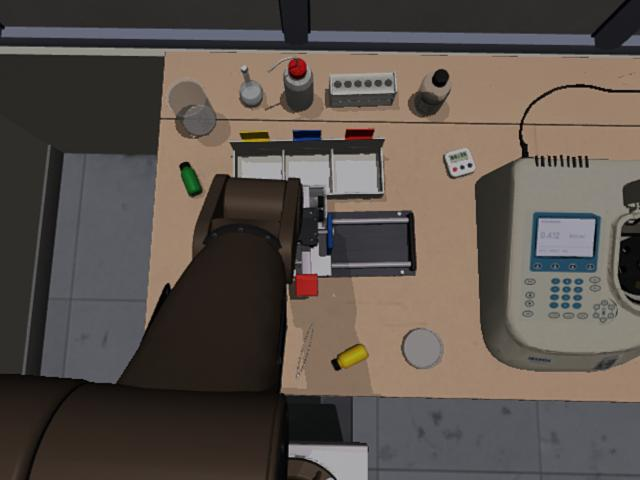

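The carriage is now almost at the blue cell: the pad is at (307,285), and the colour measurement leaves about 5.7 mm to go.

```bash
python3 -m handwheel '[[0,-0.002,0,0,0,0],[0,-0.004,0,0,0,0],[0,-0.006,0,0,0,0],[0,-0.006,0,0,0,0],[0,-0.006,0,0,0,0]]';  python3 m.py
```

```text
clock: 5.8
position: [579.4, 40.3, 299.7]
eef_rot: [[-0.999, -0.038, 0.0], [-0.038, 0.999, -0.0], [-0.0, -0.0, -1.0]]
force: [0.2, 0.9, -0.1]
opening: 0.6
grasp_force: 0.2
pad 0.66 [307.2 281. ] [486.4 -26.3 153. ] s -45.71627193650355
plate_right 0.66 [335.5 233.9] [588.8 -82.  100. ] s -105.5306163501526
lip 0.79 [307.7 192.6] [687.1 -21.4  58. ] s -48.897073131442326
pad 479 [479.7 -28.2 153. ] [478.9 -28.1 154.5] s -47.38989322902517 -47.242243884749826 to go 1.8101067709748335
[579.4  40.4 299.7] [ 0.4 -0.1 -0.4] 6.05
```

```bash
python3 -m handwheel '[[0,0.01,0,0,0,0],[0,0.025,0,0,0,0],[0,0.03,-0.03,0,0,0],[0,0.03,-0.07,0,0,0],[0,0.03,-0.11,0,0,0]]';  python3 -c "
from h import *
go(479,-28.5,400)"
```

```text
clock: 6.55
position: [578.0, 71.9, 410.8]
eef_rot: [[-0.999, -0.039, -0.001], [-0.039, 0.999, 0.0], [0.001, 0.0, -1.0]]
force: [-0.2, 0.2, -0.4]
opening: 0.2
grasp_force: 0.0
shift [ 0.1029 -0.0964  0.0109] turn tool z -0.0006 pos [578.   71.9 410.8] F [-0.2  0.2 -0.4] t 6.55 0.15366917982334752
```

```bash
python3 -m handwheel '[[0.02,0.01,0,0,0,0],[0.045,0.03,0,0,0,0],[0.07,0.05,0,0,0,0],[0.095,0.07,0,0,0,0],[0.103,0.08,0,0,0,0]]';  python3 m.py; python3 - <<'E'
from h import *
np.set_printoptions(precision=1,suppress=True)
p=read_camera("top")
for n,lo,hi,box,z in [("blue",(100,120,50),(125,255,255),(285,120,330,150),115),("plR",(100,120,40),(125,255,255),(310,195,350,265),155),("plL",(100,120,40),(125,255,255),(270,195,309,265),155)]:
    print(n,*blob(p,lo,hi,box,z))
save(p,"a.png");go(479,-28.5,400)
E
```

```text
clock: 7.05
position: [470.1, 148.3, 410.0]
eef_rot: [[-0.999, -0.04, -0.0], [-0.04, 0.999, 0.0], [0.0, 0.0, -1.0]]
force: [0.4, 0.0, 0.4]
opening: 0.7
grasp_force: 0.0
pad 0.76 [307.4 285.4] [478.  -26.9 153. ] s -45.94705072974894
plate_right 0.95 [334.6 232.3] [592.2 -80.1 100. ] s -103.75257912732795
plate_left 0.96 [284.2 237.4] [579.4  24.4 100. ] s 1.2576731310001392
lip 0.65 [305.2 188.9] [695.4 -15.7  58. ] s -43.538161684220356
pad 481 [479.7 -28.7 153. ] [479.6 -28.3 154.2] s -47.88254031181113 -47.4989676364266 to go 1.317459688188876
[473.1 146.3 409.7] [ 0.8  0.1 -0.1] 7.3
blue [307.2 138.6] 98 [789.6 -19.  115. ] [795.6 -18.3  99.2] [791.2 -46.2  93.3] [799.8  12.1 103. ]
plR [331.6 230.4] 168 [586.4 -72.  155. ] [587.  -72.4 155.9] [552.7 -79.5   5.9] [653.5 -66.7 160.6]
plL [282.9 231.4] 174 [582.5  23.4 155. ] [583.   23.5 155.8] [549.2  18.3   5.9] [649.   41.5 160.2]
shift [ 0.  -0.2  0. ] turn tool z -0.0022 pos [473.2 146.1 409.6] F [ 0.3  0.3 -0.6] t 7.35 0.5445091685268786
```

View pics/a.png

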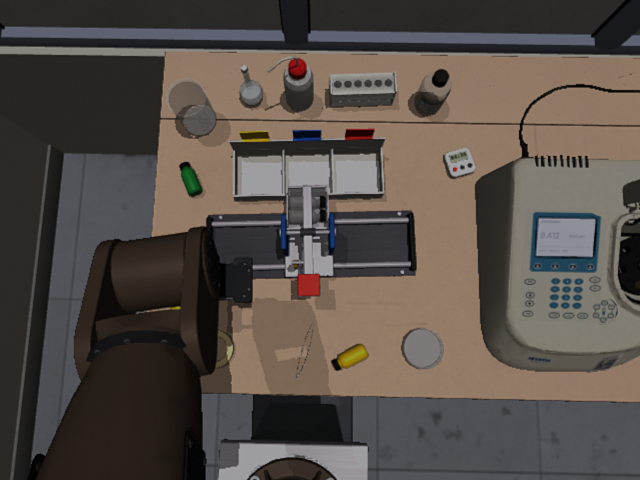

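The carriage's middle line is within about 1.4 mm of the blue cell's: the chute is at (307,190), and the plates at (284,232) and (332,232) straddle it. Next I move over the pad.

```bash
python3 -m handwheel '[[0,-0.04,0,0,0,0],[0,-0.08,0,0,0,0],[0,-0.12,0,0,0,0],[0,-0.16,0,0,0,0],[0,-0.175,0,0,0,0]]' >/dev/null; python3 -m handwheel '[[0,0,0.01,0,0,0],[0,0,0.025,0,0,0],[0,0,0.04,0,0,0],[0,0,0.05,0,0,0],[0,0,0.05,0,0,0]]' >/dev/null; python3 -c "
from h import *
go(479,-28.5,343)"
```

```text
shift [ 0.     -0.0004  0.0152] turn tool z -0.0016 pos [479.  -28.1 358.2] F [ 0.7 -1.1  0.4] t 8.35 0.32184031620668574
```

```bash
python3 -m handwheel '[[0,0,0.01,0,0,0],[0,0,0.02,0,0,0],[0,0,0.03,0,0,0],[0,0,0.04,0,0,0],[0,0,0.05,0,0,0]]'; python3 -m handwheel '[[0,0,0.003,0,0,0],[0,0,0.006,0,0,0],[0,0,0.009,0,0,0],[0,0,0.011,0,0,0],[0,0,0.011,0,0,0]]'
```

```text
clock: 8.85
position: [479.4, -28.4, 309.6]
eef_rot: [[-0.999, -0.038, 0.003], [-0.038, 0.999, -0.0], [-0.003, -0.0, -1.0]]
force: [1.1, -0.0, 6.1]
opening: 0.5
grasp_force: 2.7
clock: 9.35
position: [479.2, -28.5, 298.9]
eef_rot: [[-0.999, -0.038, 0.001], [-0.038, 0.999, -0.0], [-0.001, -0.0, -1.0]]
force: [0.2, -0.5, 6.3]
opening: 0.6
grasp_force: 2.7
```

```bash
python3 -m handwheel '[[0,0,0.001,0,0,0],[0,0,0.002,0,0,0],[0,0,0.003,0,0,0],[0,0,0.004,0,0,0],[0,0,0.004,0,0,0]]'; python3 -c "
from h import *
save(read_camera('side'),'b.png')"
```

```text
clock: 9.85
position: [479.3, -28.5, 295.8]
eef_rot: [[-0.999, -0.038, 0.003], [-0.038, 0.999, -0.0], [-0.003, -0.0, -1.0]]
force: [-2.1, 0.5, 16.5]
opening: 0.3
grasp_force: 7.6
```

The force rose to 16 N, which is the hard stop. I release slowly, straight up, then move clear.

```bash
python3 -m handwheel '[[0,0,0.001,0,0,0],[0,0,0.001,0,0,0],[0,0,0,0,0,0],[0,0,-0.003,0,0,0],[0,0,-0.006,0,0,0]]'; python3 -m handwheel '[[0,0,-0.005,0,0,0],[0,0,-0.01,0,0,0],[0,0,-0.03,0,0,0],[0,0,-0.07,0,0,0],[0,0,-0.11,0,0,0]]'; python3 -m handwheel '[[0,0.03,0,0,0,0],[0,0.07,0,0,0,0],[0,0.11,0,0,0,0],[0,0.15,0,0,0,0],[0,0.18,0,0,0,0]]'; python3 m.py; python3 -c "
from h import *
save(read_camera('side'),'c.png')"; python3 -c "
import cv2
a=cv2.imread('pics/m.png')[120:300,190:400];b=cv2.imread('pics/c.png')[180:360,150:360]
cv2.imwrite('pics/d.png',cv2.resize(cv2.hconcat([a,b]),None,fx=1.9,fy=1.9,interpolation=2))"
```

```text
clock: 10.4
position: [478.7, -28.5, 301.0]
eef_rot: [[-0.999, -0.038, -0.001], [-0.038, 0.999, 0.0], [0.001, 0.0, -1.0]]
force: [-4.0, -1.3, 4.4]
opening: 0.5
grasp_force: 2.9
clock: 10.9
position: [478.9, -28.4, 411.8]
eef_rot: [[-0.999, -0.038, -0.001], [-0.038, 0.999, 0.0], [0.001, 0.0, -1.0]]
force: [0.3, 0.5, -0.1]
opening: 0.4
grasp_force: 0.0
clock: 11.4
position: [471.7, 153.4, 411.0]
eef_rot: [[-0.999, -0.039, 0.0], [-0.039, 0.999, 0.0], [-0.0, 0.0, -1.0]]
force: [-0.6, -0.6, -0.3]
opening: 0.2
grasp_force: 0.0
pad 0.95 [308.6 285.2] [478.4 -29.2 153. ] s -48.27124916515712
plate_right 0.65 [334.1 234.8] [586.9 -79.2 100. ] s -102.56854992954109
plate_left 0.92 [281.4 236.2] [581.9  30.3 100. ] s 7.054803031563079
lip 0.93 [305.9 191.9] [688.6 -17.4  58. ] s -44.960374136442084
pad 398 [481.4 -28.9 153. ] [483.5 -29.1 113.7] s -48.14295018063804 -48.36148968069115 to go 1.0570498193619642
[472.1 151.2 410.7] [-0.3 -0.1  0.2] 11.65
```

View pics/d.png

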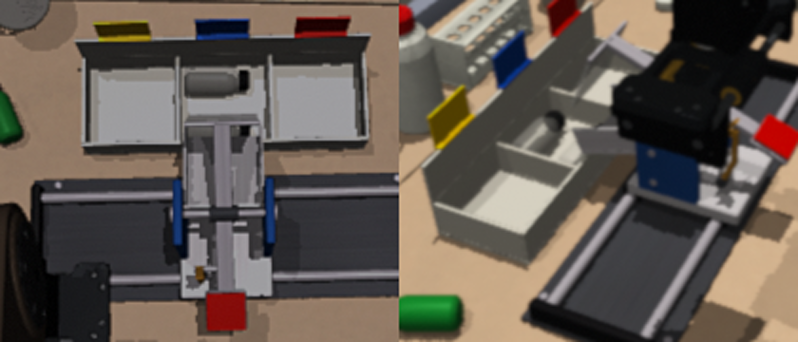

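The lever is latched: the pad rests at z≈114. One bottle lies in the blue cell at crop (215,83), and a second cap shows under the raised gate at (245,130), so I check its height.

```bash
python3 - <<'E'
from h import *
np.set_printoptions(precision=0,suppress=True)
p=read_camera("top")
for q in("bottle_front","bottle_front_cap","bottle_rear","bottle_rear_cap"):
    for e in place_of(p,q)[:3]:print(q,round(e["confidence"],2),np.array(e["location"]),px(p,*e["location"]))
for v in range(155,205,3): print(v,np.array([px(p,u,v,d=p["depth"][v,u])[2] for u in range(284,332,3)]))
a=p["img"][140:210,270:345,::-1];cv2.imwrite("pics/e.png",cv2.resize(a,None,fx=8,fy=8,interpolation=2))
E
```

```text
bottle_front 0.92 [284. 165.] [766.  35.   7.]
bottle_front 0.18 [320. 160.] [770. -48.  32.]
bottle_front_cap 0.92 [320. 161.] [770. -46.  32.]
bottle_rear 0.96 [197. 192.] [693. 232.  28.]
bottle_rear 0.78 [364. 346.] [ 355. -152.    4.]
bottle_rear 0.59 [284. 185.] [717.  36.  11.]
bottle_rear_cap 0.92 [334. 366.] [313. -86.  27.]
bottle_rear_cap 0.71 [310. 219.] [608. -30. 155.]
bottle_rear_cap 0.67 [323. 189.] [710. -55.   7.]
155 [37.  8. 30. 35. 31. 32. 32. 33. 29.  3.  4.  3.  7.  6. -0.  8.]
158 [40. 35. 41. 41. 37. 43. 39. 39. 37. 38. 29. 30. 31.  5.  5.  5.]
161 [40. 35. 39. 37. 37. 39. 37. 37. 37. 37. 32. 30. 34.  5.  5.  5.]
164 [41. 30. 35. 35. 35. 37. 31. 34. 35. 33. 29. 28. 29.  6.  8.  6.]
167 [39.  8. 31. 27. 30. 30. 33. 27. 28. 27.  7. 21. 23.  3.  4.  7.]
170 [35.  3.  9.  6.  2.  3.  6.  9.  4.  2.  5.  8.  5.  5.  9.  7.]
173 [41.  6.  4.  3.  3.  6.  6.  8.  3.  6.  5.  3.  3.  4.  6.  4.]
176 [42.  6.  3.  5.  7.  4.  3.  2.  2.  5.  3.  6.  6.  3.  4.  3.]
179 [43.  8.  7.  6.  5.  3.  4.  5.  3.  6.  6.  7.  5.  3.  7.  8.]
182 [  38.    6.  145.  143.  145.  144.  144.  149. 1053.  152.  151.  150.
  150.  155.    7.    7.]
185 [  39.  177.  178.  180.  180.  176. 1053.  178.  180.  178.  179.  178.
  177.  181.  176.    8.]
188 [ 40.  85.  37.  37.  36.  42. 177. 179. 179. 178.  34.  36.  34.   5.
   6.   4.]
191 [ 41.  89.  34.  35.  31.  38. 175. 176. 178. 173.  31.  35.  34.   7.
   6.   6.]
194 [ 45.  89.  58.  64.  59.  61.  59. 176. 174. 174.  60.  59.  61.  65.
  64.  43.]
197 [ 29.  94.  63.  62.  64.  64.  64. 174. 174. 171.  65.  63.  62.  64.
  64.  22.]
200 [  4.  95.  65.  66.  67.  68.  67. 170. 169. 170.  66.  67.  66.  67.
  63.  -0.]
203 [  0.  98.  67.  67.  69.  65.  69. 168. 170. 167.  71.  69.  68.  71.
  72.   1.]
```

View pics/e.png

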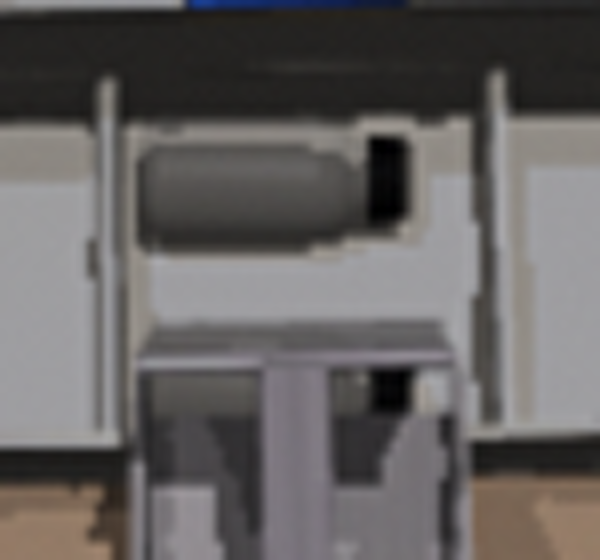

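Both bottles lie flat in the blue cell, one behind the other, with their tops at about 35 mm. The ends are clear of the dividers (caps at crop (390,180) and (390,390)), the arm is clear and the lever is latched. I hand the job in.

```bash
python3 -c "
from cell import *
print(sign_off())"
```

```text
the job is handed in; nothing more can be done
None
```

I handed the job in at about 12 s on the robot's clock: the carriage stands about 1 mm off the blue cell's middle line by the camera, the lever is latched down, both bottles lie flat in that cell, and the petri dish and tape were not touched; sign-off returned no verdict.

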